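Meter wheel bearings out of a tin

ROBOT

A 6-joint arm with a two-finger parallel gripper is mounted at the origin on the work surface. World frame = base frame: x ahead of the robot, y to its left, z up, the work surface at z = 0. Lengths are in mm, angles in rad, forces in N, time in s.
With the tool pointing down it reaches from about 275 to 775 mm from the base axis. Payload 14.6 kg.
Tool frame: the origin (TCP) lies on the centre line of the jaws, within the pads' length; the fingertips stand 22 mm ahead of it and the grasp point (between the pads) lies 3 mm ahead of it; z points along the fingers, y is the line along which they close (so a half turn about z gives the same grasp; the last joint's range is limited). The gripper opens to 85 mm and grips with 20 to 120 N. Pads are 22 mm wide; open, the fingers measure 114 mm over their backs; the gripper's body (76 mm by 85 mm) begins 54 mm behind the grasp point. The pads swing forward as they close: fully open they stand 13 mm farther back than shut.
Start: joints at [-1.378, 0.263, -0.048, 1.259, 0, 1.415], TCP at [178.93, -493.571, 253.278] pointing down, gripper open.
Joint ranges: [-2.65, 2.65], [-0.89, 1.7], [-1.18, 1.37], [-2.13, 2.11], [-1.35, 1.29], [-3.14, 3.14]. Speed limits (rad/s): [1.89, 1.89, 2.57, 2.79, 3.14, 3.14].

INTERFACE

Orientations are given as a unit quaternion [x, y, z, w].
In Python, from workcell import monitor, vision, job gives the robot as it stands.
- The arm moves only by the tool move_arm, never from a script. Its arguments are lists of equal length, an entry for each row: "travel": the shift along the tool's x, y, z in m, a list of three; "angular": the turn, a rotation vector about the tool's x, y, z in rad, a list of three. A call has 1 to 8 rows; each row shifts and turns the commanded pose from where the row before left it, along the tool's axes as they then stand; what a row does not reach is not made up. A row lasts 1/10 s, in which the tool goes at most 50 mm and 8.59 degrees, less where a joint would pass 70% of its speed; a pose out of reach is approached as far as the arm can. A call is refused whole if a number of a shift passes 0.05 or a number of a turn 0.15, either way. A call with a gripper value outside its range is refused whole. "hand" is the finger opening in m, from 0 to 0.0854, set as the call begins (left out, the last holds). The fingers move at their own pace and stop on an object; "squeeze" is the grip in N (left out, the last holds). Time passes only in rows, so rows that do not move let the fingers close. It gives the time, the measured TCP pose, the force, the opening and the grip force at its end, in the units of the state.
- monitor.read_state(): the state, without advancing time (a new reading comes with each control period).
- vision.snapshot(name): name is "scene" or "top" or "wrist"; returns (picture, depth): 420x560x3 uint8, red, green, blue; 420x560 float32, mm along the optical axis (not along the pixel's ray), 0 where there is no reading.
- vision.camera_info(name): a dict with "intrinsics" (3x3 intrinsics, pixels), "dist" ([k1, k2, p1, p2, k3] as OpenCV has them; the pictures are not rectified), "extrinsics" (4x4, takes a point from world to camera coordinates); the wrist camera has in their place "mount" (4x4, takes a point from camera to tool coordinates, whose origin is the TCP and whose axes are the flange's). Camera axes: x right, y down, z forward; pixel columns grow to the right and rows downward; lengths in mm; the calibration is good to about 2 mm. A picture is of the moment at which its call begins: read the wrist's pose just before it. camera_info takes no time and is no camera call.
- job.finish_job(): hands the job in; it is judged then, once.
Trained networks look in the newest picture that a camera, given by its name, has taken for a name from the list of things; names that differ only in an ending like _2 or _b are one class to them, and where a whole thing is asked for, a point or a joint stands for the part that bears it (a point fixed in the world has none). Each returns a list of dicts, best first, with "confidence" (0 to 1); they miss things now and then, are a little off and sometimes report something else, mostly with a low value. They report only what shows in the picture. A call takes as long as a camera call.
- vision.silhouettes(camera, query): "region" (420x560 bool, what is visible of it) and "extent" ([left, top, width, height] in pixels, round what is visible of it).
- vision.place_of(camera, query): "location" ([row, column] in pixels: a listed point, or the origin of a listed thing).
The state is a dict: "time_s": time; "joints": joint angles; "qd": joint speeds; "joint_torque": joint torques, N m; "eef_pos": TCP position; "ee_rot": TCP orientation; "ft_force": force on the tool from outside, world axes, zero at the start; "moment": the same for the moment, N m; "finger_gap": finger opening in mm; "grip_force": force on a finger pad.
Only numpy, scipy, OpenCV 4.12 (cv2) and the standard library are available. Lean on these libraries where they do the work, as an engineer would, in place of code of your own. Each camera call takes 0.05 s, during which the arm holds its last target. There are 200 camera calls.

TASK

Lift the bearing tin by its bar handle and tilt it slowly, open end down, over the round metal dish, feeling for the bearings to shift, until two or three of the five bearings have slid into the dish and the others are still in the tin. Then stand the tin upright again in the middle of the rubber mat and let go. Do not touch the bearings with the fingers, and leave the can, the hammer and the screwdriver where they are.

Things in the scene. Friction and masses are not known exactly. Their poses are not given: they have to be found in the camera images.
- tin_grip (a point): Centre of the black bar handle bridging the middle of the bearing tin, a narrow open-topped aluminium trough. Bar: 14 mm thick (along x), 40 mm long (along y), 24 mm high; this point is 84 mm above the tin's underside, 87 mm above the table as the tin stands on the mat. Axes are the tin's own: x along it, z up when standing, -x towards its open (pouring) end. Empty tin about 180 g.
- tin_lip (a point): Middle of the tin's pouring lip at its open -x end (no wall there), 80 mm towards -x of the bar's centre and 66 mm below it. Same axes. Trough 160 mm long, 38 mm wide, walls 3 mm, 38 mm high at the ends; +x end closed. Floor dished: five flats of 32.7 mm, from the lip inwards at 16, 8, 0, -8, -16 degrees (positive rises towards the lip). Stands on a foot 70 by 38 mm under its middle.
- dish: Fixed round aluminium parts dish, open on top: outer diameter 108 mm at the foot and 132 mm at the rim, 24 mm high, wall and floor 3 mm. Origin at the centre of its underside, on the table.
- mat: Fixed black rubber mat, 210 mm (x) by 110 mm (y), 3 mm thick. Origin at the centre of its underside, on the table. The tin starts on it.
- bearing1 (a point): Wheel bearing 1 of five alike, flat in one row in the tin (1 nearest the open end, 5 at the closed end; they leave in this order): steel disc 30 mm in diameter, 12 mm high, 55 g. This point is its centre, z its axis.
- bearing2 (a point): Wheel bearing 2 of five alike, flat in one row in the tin (1 nearest the open end, 5 at the closed end; they leave in this order): steel disc 30 mm in diameter, 12 mm high, 55 g. This point is its centre, z its axis. They slide; how slippery they are differs from run to run: the first drops off the lip at a tilt of 19 to 39 degrees, then one more every 1.5 to 5 degrees.
- bearing3 (a point): Wheel bearing 3 of five alike, flat in one row in the tin (1 nearest the open end, 5 at the closed end; they leave in this order): steel disc 30 mm in diameter, 12 mm high, 55 g. This point is its centre, z its axis.
- bearing4 (a point): Wheel bearing 4 of five alike, flat in one row in the tin (1 nearest the open end, 5 at the closed end; they leave in this order): steel disc 30 mm in diameter, 12 mm high, 55 g. This point is its centre, z its axis.
- bearing5 (a point): Wheel bearing 5 of five alike, flat in one row in the tin (1 nearest the open end, 5 at the closed end; they leave in this order): steel disc 30 mm in diameter, 12 mm high, 55 g. This point is its centre, z its axis.
- can: Bystander: dark spray can, 60 mm in diameter, 150 mm high, standing; origin at the centre of its underside.
- hammer: Bystander: hammer lying on the table; origin under its middle, x along it towards the head.
- screwdriver: Bystander: screwdriver lying on the table; origin under its middle, x along it towards the tip.

How it is judged (in metres and radians):
On the way, in this order (a step that is already met when the one before it is completed fails the run):
1. the tin is lifted off the mat with all five bearings in it (height (world z) of tin_grip above 0.11 m and x of bearing1 in the frame of tin_grip between -0.08 and 0.085 m and y of bearing1 in the frame of tin_grip between -0.015 and 0.015 m and z of bearing1 in the frame of tin_grip between -0.085 and -0.045 m and x of bearing2 in the frame of tin_grip between -0.08 and 0.085 m and y of bearing2 in the frame of tin_grip between -0.015 and 0.015 m and z of bearing2 in the frame of tin_grip between -0.085 and -0.045 m and x of bearing3 in the frame of tin_grip between -0.08 and 0.085 m and y of bearing3 in the frame of tin_grip between -0.015 and 0.015 m and z of bearing3 in the frame of tin_grip between -0.085 and -0.045 m and x of bearing4 in the frame of tin_grip between -0.08 and 0.085 m and y of bearing4 in the frame of tin_grip between -0.015 and 0.015 m and z of bearing4 in the frame of tin_grip between -0.085 and -0.045 m and x of bearing5 in the frame of tin_grip between -0.08 and 0.085 m and y of bearing5 in the frame of tin_grip between -0.015 and 0.015 m and z of bearing5 in the frame of tin_grip between -0.085 and -0.045 m), for 0.2 s.
2. two or three bearings (from the open end) lie in the dish, the others in the tin, which is still held up (height (world z) of tin_grip above 0.11 m and horizontal distance between each of bearing1, bearing2 and dish below 0.055 m and height (world z) of each of bearing1, bearing2 below 0.04 m and ((horizontal distance between bearing3 and dish below 0.055 m and height (world z) of bearing3 below 0.04 m) or (x of bearing3 in the frame of tin_grip between -0.08 and 0.085 m and y of bearing3 in the frame of tin_grip between -0.015 and 0.015 m and z of bearing3 in the frame of tin_grip between -0.085 and -0.045 m)) and x of bearing4 in the frame of tin_grip between -0.08 and 0.085 m and y of bearing4 in the frame of tin_grip between -0.015 and 0.015 m and z of bearing4 in the frame of tin_grip between -0.085 and -0.045 m and x of bearing5 in the frame of tin_grip between -0.08 and 0.085 m and y of bearing5 in the frame of tin_grip between -0.015 and 0.015 m and z of bearing5 in the frame of tin_grip between -0.085 and -0.045 m), for 0.2 s.
At the end, for the whole second after the job is handed in: Bearings 1 and 2 lie in the dish (within 55 mm of its centre, lower than 40 mm), bearing 3 is in the dish or in the tin, bearings 4 and 5 are in the tin; the tin stands upright (within 0.08 rad) on the mat, the bar within 45 mm of the mat's centre seen from above, and has been let go (horizontal distance between each of bearing1, bearing2 and dish below 0.055 m and height (world z) of each of bearing1, bearing2 below 0.04 m and ((horizontal distance between bearing3 and dish below 0.055 m and height (world z) of bearing3 below 0.04 m) or (x of bearing3 in the frame of tin_grip between -0.08 and 0.085 m and y of bearing3 in the frame of tin_grip between -0.015 and 0.015 m and z of bearing3 in the frame of tin_grip between -0.085 and -0.045 m)) and x of bearing4 in the frame of tin_grip between -0.08 and 0.085 m and y of bearing4 in the frame of tin_grip between -0.015 and 0.015 m and z of bearing4 in the frame of tin_grip between -0.085 and -0.045 m and x of bearing5 in the frame of tin_grip between -0.08 and 0.085 m and y of bearing5 in the frame of tin_grip between -0.015 and 0.015 m and z of bearing5 in the frame of tin_grip between -0.085 and -0.045 m and horizontal distance between tin_grip and mat below 0.045 m and angle between tin_grip's own z axis and vertical below 0.08 rad and height (world z) of tin_grip between 0.082 and 0.093 m); the robot touches nothing.
It fails at once if the fingers touch a bearing (contact force between the fingers and b1 above 0.5 N or contact force between the fingers and b2 above 0.5 N or contact force between the fingers and b3 above 0.5 N or contact force between the fingers and b4 above 0.5 N or contact force between the fingers and b5 above 0.5 N).
It fails at once if the can, hammer or screwdriver is moved by more than 30 mm (distance of any of can, hammer, screwdriver from where it was at the start of the episode above 0.03 m).
It also fails if it takes over 72 s, if anything falls off the work surface, if the arm or the gripper's body presses on something with over 40 N, if the wrist force passes 120 N, or if a joint passes its speed limit or range.

## Working session

There is one attempt and no reset: what is moved stays moved. The work goes in short steps, Python scripts to look and compute and a tool call to move; the robot and the scene stay as the last step left them, time stands still between calls to the robot, and variables do not carry over. Pictures are saved under pics/ and viewed, at most 10 in all, crops included, and the job is handed in when it is done.

Besides the shell and the picture viewer there is one more tool, called after "Emit:" as name(argument=value, ...) on one line, values as JSON. move_arm: Moves the arm, as the interface text tells. Its arguments: {"type":"object","properties":{"travel":{"type":"array"},"angular":{"type":"array"},"hand":{"type":"number"},"squeeze":{"type":"number"}},"required":["travel","angular"]}

```bash
mkdir -p pics
cat > h.py <<'E'
from workcell import monitor, vision, job
import numpy as np, cv2
from scipy.spatial.transform import Rotation as R
def world(cam,pix,depth,st=None):
    """pix list of (row,col), depth list -> world mm"""
    ci=vision.camera_info(cam); K=np.array(ci["intrinsics"],float); d=np.array(ci["dist"],float)
    p=np.array([[c,r] for r,c in pix],float).reshape(-1,1,2)
    n=cv2.undistortPoints(p,K,d).reshape(-1,2); z=np.array(depth,float)
    P=np.c_[n*z[:,None],z]
    if cam=="wrist":
        M=np.array(ci["mount"]); P=P@M[:3,:3].T+M[:3,3]
        return P@R.from_quat(st["ee_rot"]).as_matrix().T+np.array(st["eef_pos"])
    E=np.array(ci["extrinsics"]); return (P-E[:3,3])@E[:3,:3]
def cloud(cam,mask,dep,st=None):
    m=mask&(dep>0); rc=np.argwhere(m); return world(cam,rc,dep[m],st)
E
python3 - <<'E'
from h import *
np.set_printoptions(precision=1,suppress=True)
s=monitor.read_state(); print(s)
for c in("top","scene"):
    im,d=vision.snapshot(c); cv2.imwrite(f"pics/{c}0.png",im[:,:,::-1])
    for n in("tin_grip","tin_lip","dish","mat","bearing1","can","hammer","screwdriver"):
        for r in vision.place_of(c,n)[:5 if n=="bearing1" else 1]:
            l=r["location"]; i,j=[int(round(v)) for v in l]
            q=np.median(d[max(i-1,0):i+2,max(j-1,0):j+2]); print(c,n,round(r["confidence"],2),np.array(l),world(c,[l],[q])[0])
E
```

```text
{'time_s': 0.0, 'joints': array([-1.4,  0.3, -0. ,  1.3,  0. ,  1.4]), 'qd': array([-0., -0., -0.,  0.,  0.,  0.]), 'joint_torque': array([ -0. , -63.8,  38.5,   0. ,  -0. ,   0. ]), 'eef_pos': array([ 178.9, -493.3,  252.8]), 'ee_rot': array([ 1. ,  0.2,  0. , -0. ]), 'ft_force': array([ 0.9, -0.2,  0.3]), 'moment': array([-0. , -0. ,  0.1]), 'grip_force': 0.0, 'finger_gap': 85.44219650132422}
top tin_grip 0.76 [262.3 165. ] [526.4 183.7  98.7]
top tin_lip 0.59 [297.6 190.1] [455.4 157.1  18.4]
top dish 0.74 [262.9 371.8] [ 514.4 -212.5    2.2]
top mat 0.7 [267.4 176.8] [516.  184.5  17.1]
top bearing1 0.69 [247.2 165.9] [557.3 205.9  20.9]
top bearing1 0.65 [261.6 174.1] [527.4 173.4  76.4]
top bearing1 0.54 [275.1 183.6] [500.3 169.9  19.9]
top bearing1 0.53 [290.3 183.6] [470.7 168.   26.9]
top bearing1 0.5 [237.8 158.2] [576.4 220.   26.3]
top can 0.61 [152.4 289.2] [724.4 -48.5  99.9]
top hammer 0.69 [150.  291.7] [725.1 -53.  113. ]
top screwdriver 0.89 [303.4 273.9] [439.3 -10.2  14.1]
scene tin_grip 0.96 [127.6 315.5] [534.6 186.8  98.7]
scene tin_lip 0.83 [139.9 277.8] [435.3 173.7   3. ]
scene dish 0.63 [184.5 223.1] [442.6  -9.1  10.3]
scene mat 0.66 [157.3 308.8] [529.3 175.5  10.1]
scene bearing1 0.66 [146.2 299. ] [496.7 178.8  20.8]
scene bearing1 0.63 [142.9 283.3] [473.7 151.1  37.1]
scene bearing1 0.43 [155.3 324.6] [561.7 190.7  28.3]
scene bearing1 0.4 [155.8 341.8] [596.2 207.1  38.7]
scene bearing1 0.36 [153.  314.5] [540.6 181.   28.3]
scene can 0.94 [283.  319.8] [765.9 -72.2  57.5]
scene hammer 0.91 [201.  405.4] [761.4 221.2   7.2]
scene screwdriver 0.69 [185.6 223.7] [439.   -5.4  -0. ]
```

View pics/top0.png

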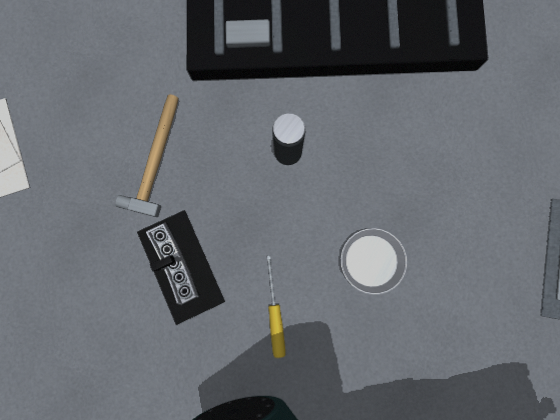

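View pics/scene0.png

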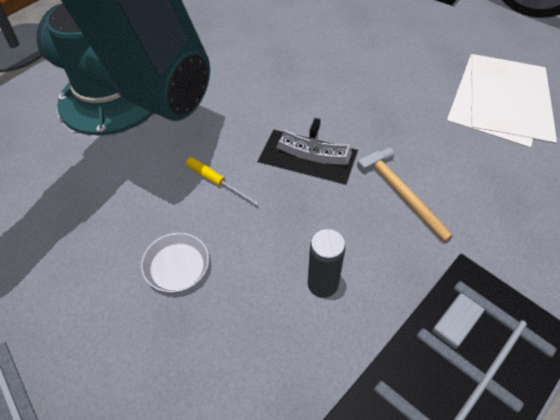

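The pictures show the tin on the mat with the bar near (165,262) in the top view and its open end towards the robot near (190,298). The dish is near (373,261), the screwdriver lies between them, and the can is beyond at (289,130). Next I'll refine these positions with the depth data.

Run:
```python
from h import *
np.set_printoptions(precision=2,suppress=True)
print(monitor.read_state()["ee_rot"])
for c in("top","scene"):
    im,d=vision.snapshot(c)
    P=cloud(c,np.ones_like(d,bool),d)
    a=P[(np.hypot(P[:,0]-525,P[:,1]-183)<140)]
    b=a[(a[:,2]>85)&(a[:,2]<110)&(np.hypot(a[:,0]-528,a[:,1]-184)<50)]
    print(c,"bar",len(b),b.mean(0),cv2.minAreaRect(b[:,:2].astype(np.float32)), np.median(b[:,2]))
    t=a[(a[:,2]>33)&(a[:,2]<70)&(np.hypot(a[:,0]-525,a[:,1]-183)<100)]; print("tin",len(t),cv2.minAreaRect(t[:,:2].astype(np.float32)))
    g=P[(np.hypot(P[:,0]-514,P[:,1]+212)<90)]; g=g[(g[:,2]>17)&(g[:,2]<32)]
    x=np.linalg.lstsq(np.c_[2*g[:,:2],np.ones(len(g))],(g[:,:2]**2).sum(1),rcond=None)[0]; print("dish",len(g),x[:2],np.sqrt(x[2]+x[0]**2+x[1]**2))
    for n in("mat","tin_grip","dish"):
        r=vision.silhouettes(c,n)
        if r:
            q=cloud(c,r[0]["region"],d); 
            print(n,r[0]["confidence"],len(q),np.median(q,0),cv2.minAreaRect(q[q[:,2]<15 if n=="mat" else q[:,2]>-99][:,:2].astype(np.float32)))
```

```text
[ 0.98  0.17 -0.   -0.  ]
top bar 197 [525.87 190.69  96.88] ((525.6419067382812, 192.11509704589844), (14.123819351196289, 40.0511474609375), 25.02882957458496) 97.72722323781676
tin 159 ((526.70068359375, 192.64166259765625), (157.4000701904297, 38.26451873779297), 24.13507652282715)
dish 603 [ 519.36 -210.94] 62.84945789740179
mat 0.86 3483 [507.29 167.53   2.05] ((518.3897094726562, 183.31887817382812), (210.80853271484375, 112.02702331542969), 23.34244155883789)
tin_grip 0.69 1190 [526.96 190.66  26.3 ] ((525.0772094726562, 201.6147003173828), (170.60235595703125, 57.8106803894043), 23.430557250976562)
dish 0.94 3405 [ 519.09 -215.39    3.27] ((519.239501953125, -211.44342041015625), (129.88909912109375, 129.16542053222656), 57.21001052856445)
scene bar 134 [528.45 191.29  96.3 ] ((526.0109252929688, 194.49949645996094), (14.97706413269043, 43.017276763916016), 24.759632110595703) 97.90579650134298
tin 212 ((527.8276977539062, 194.52178955078125), (158.4880828857422, 43.60865020751953), 24.327606201171875)
dish 543 [ 519.45 -209.82] 62.49082281563113
mat 0.61 1850 [530.61 159.7    2.64] ((519.840576171875, 183.684814453125), (210.87484741210938, 114.08985900878906), 22.965686798095703)
tin_grip 0.9 1119 [532.95 189.98  27.32] ((523.2689208984375, 205.3607940673828), (163.499755859375, 68.16444396972656), 23.87688636779785)
dish 0.69 3030 [ 509.79 -206.41    3.99] ((512.2122802734375, -207.71636962890625), (127.80973052978516, 143.71800231933594), 80.15233612060547)
```

```bash
cat >> h.py <<'E'
def pose(pos,yaw,tilt=0.):
    """TCP pose: tool y = tin x at yaw(deg), tin tilted by tilt deg open end down"""
    a=np.radians(yaw); x=np.array([-np.sin(a),np.cos(a),0]); y=np.array([np.cos(a),np.sin(a),0]); z=np.cross(x,y)
    return np.array(pos,float), R.from_matrix(np.c_[x,y,z])*R.from_rotvec([-np.radians(tilt),0,0])
def steps(p0,r0,p1,r1,N):
    w=(r0.inv()*r1).as_rotvec()/N; S=sum(R.from_rotvec(k*w).as_matrix() for k in range(N))
    return np.linalg.solve(S,r0.inv().apply(p1-p0))/1000, w
def now():
    s=monitor.read_state(); return s,np.array(s["eef_pos"],float),R.from_quat(s["ee_rot"])
E
python3 - <<'E'
from h import *
s,p,r=now(); print(p,steps(p,r,*pose([526,192.3,180],24.5),20))
E
```

```text
[ 178.9120049  -493.57688417  253.28620421] (array([0.0431408 , 0.00127265, 0.00366435]), array([ 5.60018713e-07,  2.67989748e-07, -8.25323434e-02]))
```

Emit:
move_arm(travel=[[0.0431,0.0013,0.0037],[0.0431,0.0013,0.0037],[0.0431,0.0013,0.0037],[0.0431,0.0013,0.0037],[0.0431,0.0013,0.0037],[0.0431,0.0013,0.0037],[0.0431,0.0013,0.0037],[0.0431,0.0013,0.0037]], angular=[[0,0,-0.0825],[0,0,-0.0825],[0,0,-0.0825],[0,0,-0.0825],[0,0,-0.0825],[0,0,-0.0825],[0,0,-0.0825],[0,0,-0.0825]], hand=0.05, squeeze=60)

```text
time_s: 2.1
eef_pos: [458.6, -299.2, 223.4]
ee_rot: [0.875, 0.484, 0.0, 0.0]
ft_force: [0.6, -1.1, 0.9]
finger_gap: 50.4
grip_force: 0.0
```

Emit:
move_arm(travel=[[0.0431,0.0013,0.0037],[0.0431,0.0013,0.0037],[0.0431,0.0013,0.0037],[0.0431,0.0013,0.0037],[0.0431,0.0013,0.0037],[0.0431,0.0013,0.0037],[0.0431,0.0013,0.0037],[0.0431,0.0013,0.0037]], angular=[[0,0,-0.0825],[0,0,-0.0825],[0,0,-0.0825],[0,0,-0.0825],[0,0,-0.0825],[0,0,-0.0825],[0,0,-0.0825],[0,0,-0.0825]])

```text
time_s: 2.9
eef_pos: [559.2, 24.5, 193.9]
ee_rot: [0.671, 0.742, 0.0, 0.0]
ft_force: [-0.2, 0.0, -0.4]
finger_gap: 50.2
grip_force: 0.0
```

Emit:
move_arm(travel=[[0.0431,0.0013,0.0037],[0.0431,0.0013,0.0037],[0.0431,0.0013,0.0037],[0.0431,0.0013,0.0037],[0,0,0],[0,0,0]], angular=[[0,0,-0.0825],[0,0,-0.0825],[0,0,-0.0825],[0,0,-0.0825],[0,0,0],[0,0,0]])

```text
time_s: 3.5
eef_pos: [526.1, 192.1, 179.3]
ee_rot: [0.541, 0.841, -0.0, 0.0]
ft_force: [0.9, -0.2, 0.2]
finger_gap: 49.9
grip_force: 0.0
```

Run:
```python
from h import *
np.set_printoptions(precision=2,suppress=True)
s,p,r=now(); print(p,s["time_s"],s["joints"],s["ft_force"])
im,d=vision.snapshot("wrist"); cv2.imwrite("pics/w1.png",im[:,:,::-1])
P=cloud("wrist",np.ones_like(d,bool),d,s)
b=P[(P[:,2]>90)&(P[:,2]<106)&(np.hypot(P[:,0]-526,P[:,1]-192)<40)]
print(len(b),b.mean(0),cv2.minAreaRect(b[:,:2].astype(np.float32)),np.median(b[:,2]))
print(steps(p,r,*pose([526,192.3,90],24.5),6))
```

```text
[526.11 192.06 179.27] 3.5 [ 0.2   0.35 -0.12  1.1  -0.    1.35] [ 0.86 -0.25  0.24]
1102 [524.82 194.65  99.34] ((525.4923095703125, 193.4242706298828), (13.902273178100586, 39.36090087890625), 23.963781356811523) 99.59883319388321
(array([0.  , 0.  , 0.01]), array([-0.,  0.,  0.]))
```

View pics/w1.png

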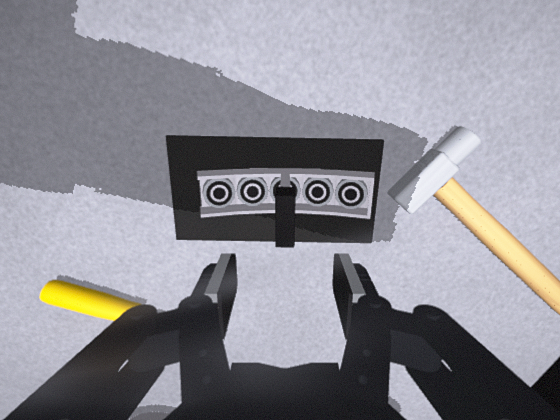

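Emit:
move_arm(travel=[[0.001,0,0.0145],[0,0,0.015],[0,0,0.015],[0,0,0.015],[0,0,0.015],[0,0,0.01],[0,0,0.005],[0,0,0]], angular=[[0,0,0],[0,0,0.004],[0,0,0],[0,0,0],[0,0,0],[0,0,0],[0,0,0],[0,0,0]], hand=0.05)

```text
time_s: 4.35
eef_pos: [526.0, 191.8, 89.5]
ee_rot: [0.543, 0.84, -0.0, -0.0]
ft_force: [0.3, 0.4, 0.8]
finger_gap: 50.0
grip_force: 0.0
```

Emit:
move_arm(travel=[[0,0,0],[0,0,0],[0,0,0],[0,0,0],[0,0,0],[0,0,0],[0,0,0],[0,0,0]], angular=[[0,0,0],[0,0,0],[0,0,0],[0,0,0],[0,0,0],[0,0,0],[0,0,0],[0,0,0]], hand=0.0, squeeze=80)

```text
time_s: 5.15
eef_pos: [526.2, 192.3, 90.5]
ee_rot: [0.543, 0.84, 0.0, 0.0]
ft_force: [-1.5, -1.1, 6.3]
finger_gap: 12.7
grip_force: 79.1
```

Emit:
move_arm(travel=[[0,0,-0.003],[0,0,-0.006],[0,0,-0.01],[0,0,-0.01],[0,0,-0.01],[0,0,-0.01],[0,0,-0.006],[0,0,-0.003]], angular=[[0,0,0],[0,0,0],[0,0,0],[0,0,0],[0,0,0],[0,0,0],[0,0,0],[0,0,0]])

```text
time_s: 5.95
eef_pos: [526.2, 192.4, 148.6]
ee_rot: [0.543, 0.84, 0.0, 0.0]
ft_force: [0.7, 0.1, -4.8]
finger_gap: 12.7
grip_force: 78.0
```

Run:
```python
from h import *
np.set_printoptions(precision=3,suppress=True)
F=[]
for i in range(4):
    s,p,r=now()
    im,d=vision.snapshot("wrist"); F.append(np.r_[s["ft_force"],s["moment"]])
print(p,s["time_s"],s["joints"]); print(np.array(F))
cv2.imwrite("pics/w2.png",im[:,:,::-1])
P=cloud("wrist",np.ones_like(d,bool),d,s)-p; L=r.inv().apply(P)
print([ (x["confidence"],x["location"]) for x in vision.place_of("wrist","bearing1")])
b=L[(abs(L[:,0])<60)&(abs(L[:,1])<100)&(L[:,2]>30)&(L[:,2]<75)]; 
print(len(b),b[:,1].min(),b[:,1].max(),np.percentile(b[:,0],[1,99]))
# dish lip target: lip over dish, yaw -22, level, lip height 80 -> TCP pose
yaw=np.degrees(np.arctan2(-210.8,519.3)); u=np.array([np.cos(np.radians(yaw)),np.sin(np.radians(yaw)),0])
lip=np.array([519.3,-210.8,95])+u*12
tcp=lip+80*u+np.array([0,0,69]); print(yaw,tcp,steps(p,r,*pose(tcp,yaw),16),steps(p,r,*pose(tcp,yaw),24))
```

```text
[525.903 192.299 147.691] 6.1 [ 0.205  0.374 -0.177  1.02   0.     1.353]
[[ 0.665  0.061 -4.8   -0.043 -0.003  0.075]
 [-0.524 -0.267 -4.455 -0.044  0.004 -0.016]
 [-0.855 -0.684 -4.476 -0.033 -0.035  0.027]
 [-0.631 -0.772 -4.421  0.008  0.019 -0.03 ]]
[(0.87, [223.4, 328.1]), (0.72, [225.6, 284.2]), (0.66, [229.1, 194.8]), (0.64, [232.0, 374.4]), (0.58, [223.2, 239.5])]
13568 -82.99867241338856 83.25391573740616 [-17.814  19.96 ]
-22.09376141205255 [ 604.544 -245.403  164.   ] (array([-0.028,  0.004, -0.001]), array([-0.   ,  0.   ,  0.051])) (array([-0.019,  0.003, -0.001]), array([-0.   ,  0.   ,  0.034]))
```

View pics/w2.png

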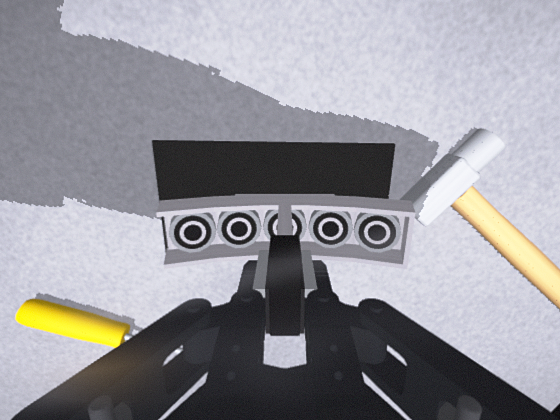

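```bash
cat >> h.py <<'E'
YAW=np.degrees(np.arctan2(-210.8,519.3)); U=np.array([np.cos(np.radians(YAW)),np.sin(np.radians(YAW)),0])
def pour(tilt,h,off=12):
    """TCP pose with lip at height h, off mm outward of the dish centre"""
    lip=np.array([519.3,-210.8,h])+U*off; p,r=pose([0,0,0],YAW,tilt)
    return lip-r.apply([0,-80,69]), r
E
python3 - <<'E'
from h import *
np.set_printoptions(precision=5,suppress=True)
s,p,r=now(); q=U*560+np.array([0,0,150.])
print(steps(p,r,*pose(q,YAW),22)); print(q)
a=pour(14,65); print(a[0],steps(*pose(q,YAW),*a,8),steps(*pose(q,YAW),*a,10))
E
```

```text
(array([-0.0188 , -0.00102, -0.00012]), array([-0.00003,  0.00001,  0.03676]))
[ 518.87897 -210.62909  150.     ]
[ 586.87569 -238.23107  151.30416] (array([-0.     ,  0.00916,  0.00082]), array([-0.03054,  0.     ,  0.     ])) (array([-0.     ,  0.00733,  0.00068]), array([-0.02443,  0.     ,  0.     ]))
```

Emit:
move_arm(travel=[[-0.0056,-0.0003,0],[-0.0132,-0.0007,0],[-0.0188,-0.001,0],[-0.0188,-0.001,0],[-0.0188,-0.001,0],[-0.0188,-0.001,0],[-0.0188,-0.001,0],[-0.0188,-0.001,0]], angular=[[0,0,0.011],[0,0,0.0257],[0,0,0.0368],[0,0,0.0368],[0,0,0.0368],[0,0,0.0368],[0,0,0.0368],[0,0,0.0368]])

```text
time_s: 7.0
eef_pos: [559.9, 63.4, 147.6]
ee_rot: [0.648, 0.762, -0.0, 0.0]
ft_force: [-1.0, -0.0, -4.6]
finger_gap: 13.0
grip_force: 78.1
```

Emit:
move_arm(travel=[[-0.0188,-0.001,0],[-0.0188,-0.001,0],[-0.0188,-0.001,0],[-0.0188,-0.001,0],[-0.0188,-0.001,0],[-0.0188,-0.001,0],[-0.0188,-0.001,0],[-0.0188,-0.001,0]], angular=[[0,0,0.0368],[0,0,0.0368],[0,0,0.0368],[0,0,0.0368],[0,0,0.0368],[0,0,0.0368],[0,0,0.0368],[0,0,0.0368]])

```text
time_s: 7.8
eef_pos: [556.9, -86.7, 147.6]
ee_rot: [0.752, 0.659, -0.0, 0.0]
ft_force: [1.1, 0.1, -4.3]
finger_gap: 12.7
grip_force: 78.1
```

Emit:
move_arm(travel=[[-0.0188,-0.001,0],[-0.0188,-0.001,0],[-0.0188,-0.001,0],[-0.0188,-0.001,0],[-0.0188,-0.001,0],[-0.0188,-0.001,0],[-0.0132,-0.0007,0],[-0.0056,-0.0003,0]], angular=[[0,0,0.0368],[0,0,0.0368],[0,0,0.0368],[0,0,0.0368],[0,0,0.0368],[0,0,0.0368],[0,0,0.0257],[0,0,0.011]])

```text
time_s: 8.6
eef_pos: [518.4, -212.1, 147.7]
ee_rot: [0.831, 0.557, -0.0, -0.0]
ft_force: [0.7, -0.3, -4.4]
finger_gap: 12.7
grip_force: 78.1
```

```bash
cat >> h.py <<'E'
def look(tag=None):
    """bearing positions along the tool y (tin x), and along x, in mm from the TCP"""
    F=[]
    for i in range(2):
        s,p,r=now(); im,d=vision.snapshot("wrist"); F.append(s["ft_force"][2])
    if tag: cv2.imwrite(f"pics/{tag}.png",im[:,:,::-1])
    out=[]
    for x in vision.place_of("wrist","bearing1"):
        i,j=[int(v) for v in np.round(x["location"])]; q=np.median(d[max(i-6,0):i+7,max(j-6,0):j+7])
        w=world("wrist",[x["location"]],[q],s)[0]; t=r.inv().apply(w-p)
        out.append((round(x["confidence"],2),t.round(0).astype(int).tolist(),w.round(0).astype(int).tolist()))
    z=r.as_matrix()[:,2]; tilt=np.degrees(np.arctan2(z@U,-z[2]))
    print("t",s["time_s"],"tilt",round(tilt,2),"Fz",np.round(F,1))
    for o in sorted(out,key=lambda o:o[1][1]): print(o)
    return s,p,r
E
python3 - <<'E'
from h import *
np.set_printoptions(precision=5,suppress=True)
s,p,r=look(); print(p,s["joints"],steps(p,r,*pour(14,65),10))
a=pour(14,65); print(steps(*a,*pour(19,58),8))
for t in (19,27,35,43): print(t,pour(t,58)[0],steps(*pour(t,58),*pour(t+2,58),8))
E
```

```text
t 8.65 tilt -0.01 Fz [-4.4 -4.1]
(0.46, [0, -79, 69], [446, -182, 78])
(0.56, [3, -31, 68], [491, -197, 80])
(0.74, [20, 0, 25], [526, -194, 122])
(0.81, [5, 29, 68], [548, -219, 79])
(0.81, [4, 59, 62], [574, -231, 85])
[ 518.43232 -212.11778  147.7164 ] [-0.53368  0.37448 -0.17631  1.02007 -0.00034  1.42641] (array([0.00017, 0.00734, 0.00045]), array([-0.02445,  0.00008, -0.00036]))
(array([ 0.     , -0.001  , -0.00003]), array([-0.01091,  0.     , -0.     ]))
19 [ 579.69129 -235.3147   149.28623] (array([-0.     , -0.0003 , -0.00035]), array([-0.00436, -0.     , -0.     ]))
27 [ 567.44009 -230.34156  155.79869] (array([ 0.     , -0.0003 , -0.00035]), array([-0.00436,  0.     ,  0.     ]))
35 [ 554.46831 -225.07591  160.40761] (array([ 0.     , -0.0003 , -0.00035]), array([-0.00436,  0.     , -0.     ]))
43 [ 541.02844 -219.62025  163.02327] (array([ 0.     , -0.0003 , -0.00035]), array([-0.00436,  0.     , -0.     ]))
```

Run:
```python
from h import *
look("w3")
```

```text
t 8.8 tilt -0.0 Fz [-5.5 -5.2]
(0.93, [4, -59, 62], [466, -185, 85])
(0.6, [3, -32, 68], [491, -195, 80])
(0.59, [20, 0, 26], [526, -192, 122])
(0.58, [5, 32, 68], [550, -218, 80])
(0.95, [2, 61, 62], [577, -231, 86])
```

View pics/w3.png

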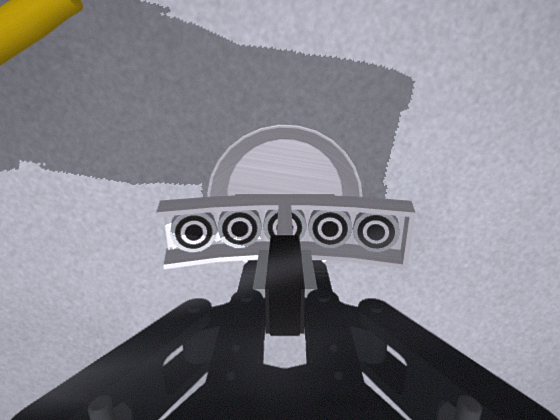

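Emit:
move_arm(travel=[[0.0002,0.004,0.0003],[0.0002,0.0073,0.0004],[0.0002,0.0073,0.0005],[0.0002,0.0073,0.0005],[0.0002,0.0073,0.0005],[0.0002,0.0073,0.0005],[0.0002,0.0073,0.0005],[0.0002,0.0073,0.0005]], angular=[[-0.0133,0,-0.0004],[-0.0245,0,-0.0004],[-0.0245,0,-0.0004],[-0.0245,0,-0.0004],[-0.0245,0,-0.0004],[-0.0245,0,-0.0004],[-0.0245,0,-0.0004],[-0.0245,0,-0.0004]])

```text
time_s: 9.7
eef_pos: [571.3, -230.0, 148.6]
ee_rot: [0.825, 0.557, 0.052, 0.077]
ft_force: [0.2, 0.1, -4.6]
finger_gap: 12.8
grip_force: 78.1
```

Emit:
move_arm(travel=[[0,0.0073,0.0004],[0,0.0073,0.0004],[0,0.0034,0.0002],[0,0,0]], angular=[[-0.0245,0,0],[-0.0245,0,0],[-0.0112,0,0],[0,0,0]])

```text
time_s: 10.1
eef_pos: [587.4, -236.6, 151.2]
ee_rot: [0.823, 0.555, 0.068, 0.102]
ft_force: [-0.1, -0.0, -3.3]
finger_gap: 12.8
grip_force: 78.1
```

Run:
```python
from h import *
np.set_printoptions(precision=5,suppress=True)
s,p,r=look("w4"); a=pour(14,65); print(p,a[0],s["joints"]); print(steps(p,r,*pour(18,57),8))
```

```text
t 10.15 tilt 14.02 Fz [-3.3 -3.7]
(0.85, [3, -58, 63], [550, -218, 76])
(0.88, [4, -29, 68], [578, -228, 78])
(0.8, [19, -1, 27], [600, -221, 125])
(0.82, [4, 30, 69], [631, -250, 92])
(0.7, [3, 60, 62], [656, -261, 105])
[ 587.1661  -236.44871  151.14391] [ 586.87569 -238.23107  151.30416] [-0.52582  0.34268 -0.25241  0.73333  0.03418  1.43239]
(array([-0.00022, -0.00082,  0.00026]), array([-0.00868, -0.00005,  0.00029]))
```

Emit:
move_arm(travel=[[-0.0002,-0.0008,0.0003],[-0.0002,-0.0008,0.0003],[-0.0002,-0.0008,0.0003],[-0.0002,-0.0008,0.0003],[-0.0002,-0.0008,0.0003],[-0.0002,-0.0008,0.0003],[-0.0002,-0.0008,0.0003],[-0.0002,-0.0008,0.0003]], angular=[[-0.0087,0,0.0003],[-0.0087,0,0.0003],[-0.0087,0,0.0003],[-0.0087,0,0.0003],[-0.0087,0,0.0003],[-0.0087,0,0.0003],[-0.0087,0,0.0003],[-0.0087,0,0.0003]])

```text
time_s: 11.05
eef_pos: [581.5, -235.9, 147.1]
ee_rot: [0.819, 0.552, 0.088, 0.13]
ft_force: [-0.2, -0.3, -3.7]
finger_gap: 12.9
grip_force: 78.1
```

```bash
python3 -c "
from h import *
look()"
```

```text
t 11.1 tilt 18.08 Fz [-3.7 -4.2]
(0.94, [2, -57, 63], [550, -220, 69])
(0.84, [3, -30, 68], [576, -230, 73])
(0.88, [19, -2, 29], [595, -221, 119])
(0.6, [5, 29, 69], [629, -249, 91])
(0.63, [4, 58, 63], [652, -260, 105])
```

Emit:
move_arm(travel=[[0,-0.0003,-0.0004],[0,-0.0003,-0.0004],[0,-0.0003,-0.0004],[0,-0.0003,-0.0004],[0,-0.0003,-0.0004],[0,-0.0003,-0.0004],[0,-0.0003,-0.0004],[0,0,0]], angular=[[-0.005,0,0],[-0.005,0,0],[-0.005,0,0],[-0.005,0,0],[-0.005,0,0],[-0.005,0,0],[-0.005,0,0],[0,0,0]])

```text
time_s: 12.0
eef_pos: [578.8, -234.8, 149.1]
ee_rot: [0.817, 0.55, 0.097, 0.144]
ft_force: [0.5, 0.5, -5.3]
finger_gap: 13.0
grip_force: 78.1
```

```bash
python3 -c "
from h import *
look()"
```

```text
t 12.05 tilt 20.03 Fz [-5.3 -4.1]
(0.61, [3, -58, 62], [549, -219, 71])
(0.92, [19, -1, 26], [594, -220, 124])
(0.83, [4, 29, 69], [627, -250, 95])
(0.81, [3, 57, 63], [650, -260, 110])
```

Emit:
move_arm(travel=[[0,-0.0003,-0.0004],[0,-0.0003,-0.0004],[0,-0.0003,-0.0004],[0,-0.0003,-0.0004],[0,-0.0003,-0.0004],[0,-0.0003,-0.0004],[0,-0.0003,-0.0004],[0,0,0]], angular=[[-0.005,0,0],[-0.005,0,0],[-0.005,0,0],[-0.005,0,0],[-0.005,0,0],[-0.005,0,0],[-0.005,0,0],[0,0,0]])

```text
time_s: 12.95
eef_pos: [576.0, -233.6, 151.0]
ee_rot: [0.814, 0.548, 0.107, 0.159]
ft_force: [-1.3, 1.2, -4.5]
finger_gap: 12.5
grip_force: 78.1
```

```bash
python3 -c "
from h import *
look()"
```

```text
t 13.0 tilt 22.04 Fz [-4.5 -4.1]
(0.4, [1, -115, 112], [517, -209, 4])
(0.77, [4, -30, 68], [575, -229, 76])
(0.72, [19, 0, 30], [593, -220, 123])
(0.92, [4, 26, 69], [624, -249, 97])
```

```bash
python3 -c "
from h import *
look('w5')"
```

```text
t 13.15 tilt 22.04 Fz [-4.1 -4.1]
(0.86, [2, -58, 62], [549, -220, 71])
(0.71, [5, -32, 68], [575, -228, 76])
(0.8, [19, 0, 30], [594, -220, 123])
(0.95, [3, 27, 69], [624, -250, 97])
(0.97, [4, 58, 63], [650, -260, 115])
```

View pics/w5.png

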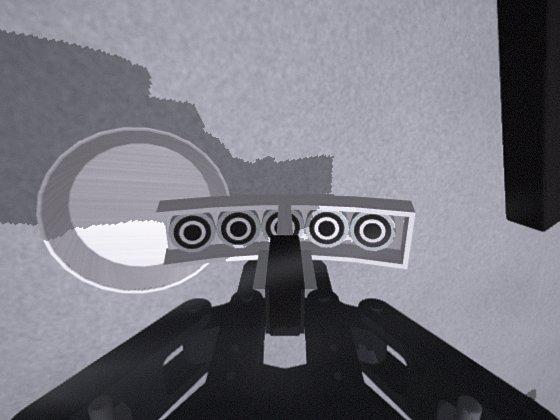

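Add to h.py:
```python
def look2(tag=None,n=3):
    Y=[];F=[]
    for k in range(n):
        s,p,r=now(); im,d=vision.snapshot("wrist"); F.append(s["ft_force"][2])
        for x in vision.place_of("wrist","bearing1"):
            i,j=[int(v) for v in np.round(x["location"])]; q=np.median(d[max(i-6,0):i+7,max(j-6,0):j+7])
            w=world("wrist",[x["location"]],[q],s)[0]; t=r.inv().apply(w-p)
            Y.append((int(t[1]),int(t[2]),int(w[2]),round(x["confidence"],1)))
    P=cloud("wrist",np.ones_like(d,bool),d,s); rho=np.hypot(P[:,0]-519.3,P[:,1]+210.8)
    b=P[(rho<46)&(P[:,2]>9)&(P[:,2]<35)]
    if tag: cv2.imwrite(f"pics/{tag}.png",im[:,:,::-1])
    z=r.as_matrix()[:,2]
    print("t",s["time_s"],"tilt",round(np.degrees(np.arctan2(z@U,-z[2])),2),"Fz",np.mean(F).round(2),"dish pts",len(b),len(b) and b.mean(0).round())
    print(sorted(Y))
    return s,p,r
```

```text
(no output)
```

Emit:
move_arm(travel=[[0,-0.0003,-0.0004],[0,-0.0003,-0.0004],[0,-0.0003,-0.0004],[0,-0.0003,-0.0004],[0,-0.0003,-0.0004],[0,-0.0003,-0.0004],[0,-0.0003,-0.0004],[0,0,0]], angular=[[-0.005,0,0],[-0.005,0,0],[-0.005,0,0],[-0.005,0,0],[-0.005,0,0],[-0.005,0,0],[-0.005,0,0],[0,0,0]])

```text
time_s: 14.05
eef_pos: [573.2, -232.5, 152.7]
ee_rot: [0.811, 0.546, 0.117, 0.173]
ft_force: [-0.5, 0.1, -5.5]
finger_gap: 12.5
grip_force: 78.1
```

```bash
python3 -c "
from h import *
look2()"
```

```text
t 14.25 tilt 24.04 Fz -4.76 dish pts 0 0
[(-60, 61, 71, 0.9), (-59, 61, 71, 0.6), (-57, 62, 71, 0.8), (-31, 67, 77, 0.8), (-31, 68, 77, 0.8), (-2, 31, 122, 0.7), (-2, 31, 123, 0.8), (-1, 29, 125, 0.9), (26, 68, 100, 0.9), (27, 68, 101, 0.9), (28, 68, 101, 0.6), (55, 63, 117, 0.8), (56, 62, 118, 0.8), (57, 62, 118, 0.6)]
```

Emit:
move_arm(travel=[[0,-0.0003,-0.0004],[0,-0.0003,-0.0004],[0,-0.0003,-0.0004],[0,-0.0003,-0.0004],[0,-0.0003,-0.0004],[0,-0.0003,-0.0004],[0,-0.0003,-0.0004],[0,0,0]], angular=[[-0.005,0,0],[-0.005,0,0],[-0.005,0,0],[-0.005,0,0],[-0.005,0,0],[-0.005,0,0],[-0.005,0,0],[0,0,0]])

```text
time_s: 15.15
eef_pos: [570.4, -231.3, 154.4]
ee_rot: [0.808, 0.544, 0.126, 0.187]
ft_force: [-0.5, 0.2, -4.9]
finger_gap: 12.7
grip_force: 78.1
```

```bash
python3 -c "
from h import *
look2()"
```

```text
t 15.35 tilt 26.05 Fz -4.38 dish pts 0 0
[(-61, 61, 72, 0.6), (-60, 61, 72, 0.7), (-58, 62, 72, 0.6), (-35, 67, 78, 0.6), (-35, 67, 78, 0.8), (-31, 67, 79, 0.9), (-3, 38, 118, 0.6), (-2, 29, 126, 0.8), (-1, 28, 128, 0.7), (24, 69, 103, 0.8), (25, 68, 103, 0.9), (26, 68, 104, 0.9), (55, 63, 121, 0.8), (55, 63, 122, 0.7), (56, 62, 122, 0.7)]
```

Emit:
move_arm(travel=[[0,-0.0003,-0.0004],[0,-0.0003,-0.0004],[0,-0.0003,-0.0004],[0,-0.0003,-0.0004],[0,-0.0003,-0.0004],[0,-0.0003,-0.0004],[0,0,0],[0,0,0]], angular=[[-0.005,0,0],[-0.005,0,0],[-0.005,0,0],[-0.005,0,0],[-0.005,0,0],[-0.005,0,0],[0,0,0],[0,0,0]])

```text
time_s: 16.25
eef_pos: [568.0, -230.4, 155.8]
ee_rot: [0.805, 0.542, 0.134, 0.199]
ft_force: [-0.0, 0.2, -4.7]
finger_gap: 12.7
grip_force: 78.2
```

```bash
python3 -c "
from h import *
look2()"
```

```text
t 16.45 tilt 27.76 Fz -4.78 dish pts 0 0
[(-63, 60, 72, 0.7), (-63, 60, 72, 0.9), (-62, 61, 72, 0.7), (-36, 67, 79, 0.6), (-36, 67, 79, 0.8), (-35, 67, 79, 0.8), (-7, 69, 90, 0.7), (-6, 69, 91, 0.8), (-4, 69, 92, 0.6), (20, 69, 103, 0.6), (21, 69, 104, 0.8), (25, 68, 106, 0.9), (50, 64, 122, 0.6), (51, 64, 123, 0.7), (53, 63, 124, 0.7)]
```

Emit:
move_arm(travel=[[0,-0.0003,-0.0004],[0,-0.0003,-0.0004],[0,-0.0003,-0.0004],[0,-0.0003,-0.0004],[0,-0.0003,-0.0004],[0,0,0],[0,0,0],[0,0,0]], angular=[[-0.005,0,0],[-0.005,0,0],[-0.005,0,0],[-0.005,0,0],[-0.005,0,0],[0,0,0],[0,0,0],[0,0,0]])

```text
time_s: 17.35
eef_pos: [566.0, -229.6, 156.8]
ee_rot: [0.803, 0.54, 0.141, 0.209]
ft_force: [0.1, 0.0, -4.2]
finger_gap: 12.8
grip_force: 78.2
```

```bash
python3 -c "
from h import *
look2()"
```

```text
t 17.55 tilt 29.2 Fz -4.06 dish pts 0 0
[(-70, 59, 70, 0.7), (-69, 59, 71, 0.6), (-68, 59, 71, 0.6), (-42, 65, 78, 0.8), (-41, 65, 78, 0.7), (-40, 66, 79, 0.8), (-14, 69, 89, 0.9), (-11, 69, 90, 0.8), (-11, 69, 90, 0.9), (16, 69, 104, 0.7), (16, 69, 104, 0.8), (17, 69, 104, 0.8), (45, 65, 121, 0.6), (46, 65, 122, 0.9), (47, 64, 123, 0.7)]
```

Emit:
move_arm(travel=[[0,-0.0003,-0.0004],[0,-0.0003,-0.0004],[0,-0.0003,-0.0004],[0,-0.0003,-0.0004],[0,0,0],[0,0,0],[0,0,0]], angular=[[-0.0045,0,0],[-0.0045,0,0],[-0.0045,0,0],[-0.0045,0,0],[0,0,0],[0,0,0],[0,0,0]])

```text
time_s: 18.35
eef_pos: [564.3, -228.9, 157.6]
ee_rot: [0.801, 0.539, 0.146, 0.216]
ft_force: [-0.5, 0.5, -3.9]
finger_gap: 12.9
grip_force: 78.2
```

```bash
python3 -c "
from h import *
look2()"
```

```text
t 18.55 tilt 30.24 Fz -3.46 dish pts 1449 [ 507. -203.   16.]
[(-124, 91, 16, 0.8), (-123, 91, 15, 0.9), (-123, 92, 15, 0.6), (-61, 61, 73, 0.7), (-61, 61, 73, 0.7), (-60, 61, 73, 0.8), (-33, 67, 82, 0.9), (-32, 67, 82, 0.9), (-31, 68, 83, 0.7), (-3, 38, 122, 0.8), (-2, 38, 123, 0.7), (-1, 34, 127, 0.9), (27, 68, 112, 0.6), (27, 68, 112, 0.6), (28, 68, 112, 0.7)]
```

Emit:
move_arm(travel=[[0,-0.0003,-0.0004],[0,-0.0003,-0.0004],[0,-0.0003,-0.0004],[0,-0.0003,-0.0004],[0,0,0],[0,0,0],[0,0,0]], angular=[[-0.0045,0,0],[-0.0045,0,0],[-0.0045,0,0],[-0.0045,0,0],[0,0,0],[0,0,0],[0,0,0]])

```text
time_s: 19.35
eef_pos: [562.6, -228.2, 158.4]
ee_rot: [0.799, 0.538, 0.151, 0.223]
ft_force: [-0.1, -0.5, -4.3]
finger_gap: 13.0
grip_force: 78.2
```

```bash
python3 -c "
from h import *
look2()"
```

```text
t 19.55 tilt 31.26 Fz -3.7 dish pts 1456 [ 507. -203.   16.]
[(-124, 91, 15, 0.7), (-123, 91, 15, 0.6), (-69, 59, 71, 0.7), (-66, 60, 72, 0.8), (-66, 60, 72, 0.9), (-40, 66, 80, 0.8), (-39, 66, 81, 0.8), (-38, 66, 81, 0.9), (-8, 69, 94, 0.6), (-8, 69, 94, 0.7), (18, 69, 108, 0.7), (19, 69, 109, 0.9), (21, 68, 110, 0.8)]
```

Emit:
move_arm(travel=[[0,-0.0003,-0.0004],[0,-0.0003,-0.0004],[0,-0.0003,-0.0004],[0,-0.0003,-0.0004],[0,0,0],[0,0,0],[0,0,0]], angular=[[-0.0045,0,0],[-0.0045,0,0],[-0.0045,0,0],[-0.0045,0,0],[0,0,0],[0,0,0],[0,0,0]])

```text
time_s: 20.35
eef_pos: [560.8, -227.5, 159.1]
ee_rot: [0.797, 0.536, 0.155, 0.231]
ft_force: [-0.3, -0.2, -4.3]
finger_gap: 13.1
grip_force: 78.2
```

```bash
python3 -c "
from h import *
look2()"
```

```text
t 20.55 tilt 32.29 Fz -3.63 dish pts 1467 [ 507. -203.   16.]
[(-126, 89, 16, 0.7), (-126, 89, 16, 0.8), (-125, 90, 16, 0.9), (-116, 95, 15, 0.3), (-80, 55, 69, 0.8), (-74, 57, 70, 0.7), (-73, 58, 70, 0.7), (-48, 64, 78, 1.0), (-47, 64, 79, 0.6), (-46, 64, 79, 0.9), (-19, 69, 90, 0.8), (-18, 69, 90, 0.7), (-16, 69, 91, 0.6), (9, 69, 105, 0.6), (13, 69, 107, 0.9), (14, 69, 107, 0.7)]
```

Emit:
move_arm(travel=[[0,-0.0003,-0.0004],[0,-0.0003,-0.0004],[0,0,0],[0,0,0],[0,0,0]], angular=[[-0.0045,0,0],[-0.0045,0,0],[0,0,0],[0,0,0],[0,0,0]])

```text
time_s: 21.15
eef_pos: [560.0, -227.2, 159.5]
ee_rot: [0.796, 0.536, 0.158, 0.234]
ft_force: [0.1, -0.6, -3.2]
finger_gap: 13.0
grip_force: 78.3
```

```bash
python3 -c "
from h import *
look2('w6')"
```

```text
t 21.35 tilt 32.81 Fz -3.09 dish pts 2054 [ 517. -205.   16.]
[(-125, 89, 16, 0.6), (-125, 89, 16, 0.7), (-124, 90, 16, 0.9), (-78, 67, 59, 0.6), (-76, 62, 66, 0.7), (-76, 65, 62, 0.9), (-63, 60, 74, 0.6), (-63, 61, 73, 0.8), (-62, 61, 74, 0.7), (-35, 67, 83, 0.9), (-33, 68, 84, 0.9), (-32, 67, 84, 0.7), (-2, 35, 128, 0.9), (-1, 34, 129, 0.9)]
```

View pics/w6.png

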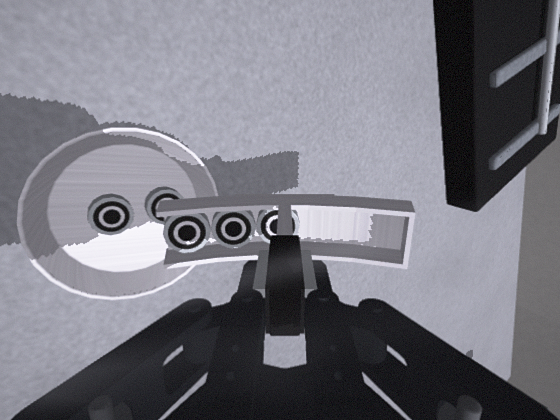

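Two bearings lie in the dish, near (112,215) and (163,205), and three are still in the tin at columns 186, 233 and 278. Next I'll level the tin and carry it back.

Run:
```python
from h import *
np.set_printoptions(precision=5,suppress=True)
s,p,r=now(); q=pose(U*560+np.array([0,0,165.]),YAW); print(steps(p,r,*q,14))
# then swing to above the mat centre along base rotation; mat (519,183.5), yaw 24
m=pose([521,186,160],24); print(steps(*q,*m,22))
```

```text
(array([-0.00001, -0.00293, -0.00135]), array([ 0.0409 , -0.00003, -0.     ]))
(array([0.01852, 0.00007, 0.00023]), array([ 0.     ,  0.     , -0.03657]))
```

Emit:
move_arm(travel=[[0,-0.0015,-0.0007],[0,-0.0029,-0.00135],[0,-0.0029,-0.00135],[0,-0.0029,-0.00135],[0,-0.0029,-0.00135],[0,-0.0029,-0.00135],[0,-0.0029,-0.00135],[0,-0.0029,-0.00135]], angular=[[0.0204,0,0],[0.0409,0,0],[0.0409,0,0],[0.0409,0,0],[0.0409,0,0],[0.0409,0,0],[0.0409,0,0],[0.0409,0,0]])

```text
time_s: 22.25
eef_pos: [537.8, -218.1, 159.5]
ee_rot: [0.822, 0.554, 0.074, 0.109]
ft_force: [-1.2, -0.2, -3.6]
finger_gap: 13.1
grip_force: 78.3
```

Emit:
move_arm(travel=[[0,-0.0029,-0.00135],[0,-0.0029,-0.00135],[0,-0.0029,-0.00135],[0,-0.0029,-0.00135],[0,-0.0029,-0.00135],[0,-0.0029,-0.00135],[0,-0.0015,-0.0007],[0,0,0]], angular=[[0.0409,0,0],[0.0409,0,0],[0.0409,0,0],[0.0409,0,0],[0.0409,0,0],[0.0409,0,0],[0.0204,0,0],[0,0,0]])

```text
time_s: 23.05
eef_pos: [519.7, -210.8, 164.9]
ee_rot: [0.829, 0.559, 0.0, -0.0]
ft_force: [-0.2, -0.2, -4.1]
finger_gap: 12.8
grip_force: 78.2
```

Run:
```python
from h import *
np.set_printoptions(precision=5,suppress=True)
s,p,r=look2()
m=pose([521,186,160],24); print(p,steps(p,r,*m,22))
im,d=vision.snapshot("top")
P=cloud("top",np.ones_like(d,bool),d); rho=np.hypot(P[:,0]-519.3,P[:,1]+210.8); b=P[(rho<48)&(P[:,2]>9)&(P[:,2]<40)]
print("dish from top",len(b))
print([(x["confidence"],x["location"]) for x in vision.place_of("top","bearing1")])
```

```text
t 23.25 tilt 0.05 Fz -3.73 dish pts 905 [ 528. -205.   15.]
[(-74, 58, 106, 0.4), (-73, 58, 106, 0.7), (-64, 60, 104, 0.6), (-64, 60, 104, 0.9), (-62, 61, 103, 0.9), (-36, 67, 98, 0.6), (-35, 67, 97, 0.7), (-35, 67, 97, 0.9), (-11, 147, 17, 0.6), (-11, 147, 17, 0.8), (-10, 148, 16, 0.6), (-6, 69, 95, 0.9), (-5, 68, 96, 0.8), (-5, 68, 96, 0.9), (22, 148, 16, 0.8), (22, 149, 16, 0.9), (23, 148, 15, 0.6)]
[ 519.17234 -210.56158  165.17882] (array([0.01852, 0.00006, 0.00024]), array([ 0.00005,  0.     , -0.03656]))
dish from top 103
[(0.67, [277.9, 374.6]), (0.64, [264.0, 377.2]), (0.6, [248.4, 376.9]), (0.5, [264.9, 367.4])]
```

Emit:
move_arm(travel=[[0.0056,0,0],[0.013,0,0.0002],[0.0185,0,0.0002],[0.0185,0,0.0002],[0.0185,0,0.0002],[0.0185,0,0.0002],[0.0185,0,0.0002],[0.0185,0,0.0002]], angular=[[0,0,-0.011],[0,0,-0.0256],[0,0,-0.0366],[0,0,-0.0366],[0,0,-0.0366],[0,0,-0.0366],[0,0,-0.0366],[0,0,-0.0366]])

```text
time_s: 24.25
eef_pos: [554.6, -84.4, 163.8]
ee_rot: [0.75, 0.661, 0.0, -0.0]
ft_force: [0.7, -0.6, -3.1]
finger_gap: 13.0
grip_force: 78.2
```

Emit:
move_arm(travel=[[0.0185,0,0.0002],[0.0185,0,0.0002],[0.0185,0,0.0002],[0.0185,0,0.0002],[0.0185,0,0.0002],[0.0185,0,0.0002],[0.0185,0,0.0002],[0.0185,0,0.0002]], angular=[[0,0,-0.0366],[0,0,-0.0366],[0,0,-0.0366],[0,0,-0.0366],[0,0,-0.0366],[0,0,-0.0366],[0,0,-0.0366],[0,0,-0.0366]])

```text
time_s: 25.05
eef_pos: [554.3, 63.1, 162.2]
ee_rot: [0.646, 0.764, 0.0, -0.0]
ft_force: [0.2, -1.1, -2.8]
finger_gap: 13.0
grip_force: 78.2
```

Emit:
move_arm(travel=[[0.0185,0,0.0002],[0.0185,0,0.0002],[0.0185,0,0.0002],[0.0185,0,0.0002],[0.0185,0,0.0002],[0.0185,0,0.0002],[0.013,0,0.0002],[0.0056,0,0]], angular=[[0,0,-0.0366],[0,0,-0.0366],[0,0,-0.0366],[0,0,-0.0366],[0,0,-0.0366],[0,0,-0.0366],[0,0,-0.0256],[0,0,-0.011]])

```text
time_s: 25.85
eef_pos: [518.8, 187.1, 160.9]
ee_rot: [0.543, 0.84, 0.0, -0.0]
ft_force: [0.2, -1.6, -4.4]
finger_gap: 13.2
grip_force: 78.2
```

Run:
```python
from h import *
np.set_printoptions(precision=5,suppress=True)
s,p,r=look2("w7"); print(p,steps(p,r,*pose([521,186,93],24),8), r.as_matrix()[:,2])
```

```text
t 26.05 tilt 0.02 Fz -3.72 dish pts 0 0
[(-73, 58, 102, 0.3), (-65, 60, 100, 0.8), (-64, 60, 100, 0.7), (-63, 60, 100, 0.9), (-36, 67, 93, 0.6), (-35, 67, 93, 1.0), (-34, 67, 93, 0.6), (-6, 69, 91, 0.6), (-5, 69, 91, 0.6)]
[519.61616 185.43656 160.86843] (array([-0.00001,  0.00018,  0.00848]), array([0.00005, 0.     , 0.00005])) [ 0.00037  0.00013 -1.     ]
```

View pics/w7.png

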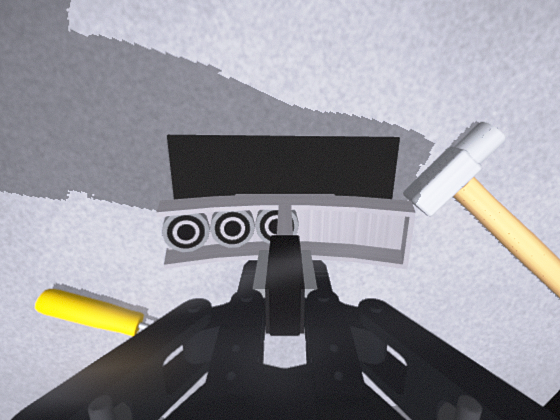

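Three bearings sit in the tin at columns 186, 233 and 277, and the mat is directly below. I'll lower the tin.

Emit:
move_arm(travel=[[0,0,0.005],[0,0,0.01],[0,0,0.012],[0,0,0.012],[0,0,0.012],[0,0,0.008],[0,0,0.005],[0,0,0.002]], angular=[[0,0,0],[0,0,0],[0,0,0],[0,0,0],[0,0,0],[0,0,0],[0,0,0],[0,0,0]])

```text
time_s: 26.95
eef_pos: [519.3, 185.6, 94.3]
ee_rot: [0.544, 0.839, -0.0, -0.0]
ft_force: [0.4, -0.6, -3.3]
finger_gap: 12.6
grip_force: 78.3
```

Emit:
move_arm(travel=[[0,0,0.001],[0,0,0.001],[0,0,0.0005],[0,0,0]], angular=[[0,0,0],[0,0,0],[0,0,0],[0,0,0]])

```text
time_s: 27.35
eef_pos: [519.6, 185.7, 92.5]
ee_rot: [0.544, 0.839, 0.0, 0.0]
ft_force: [-0.3, -0.9, -2.6]
finger_gap: 13.1
grip_force: 78.3
```

Emit:
move_arm(travel=[[0,0,0.0005],[0,0,0.0005],[0,0,0.0005],[0,0,0]], angular=[[0,0,0],[0,0,0],[0,0,0],[0,0,0]])

```text
time_s: 27.75
eef_pos: [519.4, 185.7, 90.8]
ee_rot: [0.544, 0.839, 0.0, -0.0]
ft_force: [-0.5, -0.7, -3.4]
finger_gap: 13.1
grip_force: 78.3
```

Emit:
move_arm(travel=[[0,0,0.0005],[0,0,0.0005],[0,0,0],[0,0,0]], angular=[[0,0,0],[0,0,0],[0,0,0],[0,0,0]])

```text
time_s: 28.15
eef_pos: [519.5, 185.7, 90.5]
ee_rot: [0.544, 0.839, 0.0, 0.0]
ft_force: [-3.0, -0.3, 7.3]
finger_gap: 12.4
grip_force: 80.0
```

Emit:
move_arm(travel=[[0,0,0],[0,0,0],[0,0,0],[0,0,0],[0,0,0],[0,0,0],[0,0,0]], angular=[[0,0,0],[0,0,0],[0,0,0],[0,0,0],[0,0,0],[0,0,0],[0,0,0]], hand=0.05)

```text
time_s: 28.85
eef_pos: [519.5, 185.7, 89.9]
ee_rot: [0.544, 0.839, 0.0, 0.0]
ft_force: [0.6, -0.1, 0.9]
finger_gap: 50.0
grip_force: 0.0
```

Emit:
move_arm(travel=[[0,0,-0.005],[0,0,-0.01],[0,0,-0.015],[0,0,-0.02],[0,0,-0.02],[0,0,-0.015],[0,0,-0.005],[0,0,0]], angular=[[0,0,0],[0,0,0],[0,0,0],[0,0,0],[0,0,0],[0,0,0],[0,0,0],[0,0,0]])

```text
time_s: 29.65
eef_pos: [519.8, 185.7, 180.7]
ee_rot: [0.544, 0.839, 0.001, 0.001]
ft_force: [0.2, 0.4, -1.1]
finger_gap: 49.7
grip_force: 0.0
```

Run:
```python
from h import *
s,p,r=look2(); im,d=vision.snapshot("wrist")
P=cloud("wrist",np.ones_like(d,bool),d,s)
b=P[(P[:,2]>90)&(P[:,2]<106)&(np.hypot(P[:,0]-520,P[:,1]-186)<40)]
print(p,cv2.minAreaRect(b[:,:2].astype(np.float32)),np.median(b[:,2]),s["ft_force"],s["finger_gap"])
im,d=vision.snapshot("scene")
P=cloud("scene",np.ones_like(d,bool),d); rho=np.hypot(P[:,0]-519.3,P[:,1]+210.8); b=P[(rho<48)&(P[:,2]>10)&(P[:,2]<40)]
L,c=cv2.kmeans(b[:,:2].astype(np.float32),2,None,(3,20,.1),3,0)[1:]; print(len(b),c,np.percentile(b[:,2],[5,95]))
cv2.imwrite("pics/s9.png",cv2.resize(im[100:320,120:460,::-1],None,fx=2,fy=2))
```

```text
t 29.85 tilt -0.05 Fz -0.79 dish pts 0 0
[(-66, 150, 30, 0.8), (-64, 149, 30, 0.8), (-63, 149, 29, 0.6), (-37, 157, 23, 1.0), (-36, 155, 23, 1.0), (-10, 158, 22, 0.8), (-5, 112, 67, 0.6), (-3, 95, 83, 0.9)]
[519.08792696 185.59882354 179.15640316] ((519.1303100585938, 186.70980834960938), (13.672801971435547, 40.0943489074707), 23.850479125976562) 99.48679958819478 [0.01742384 0.67293984 0.14275312] 50.23734125136458
355 [[ 508.074   -201.8745 ]
 [ 543.6787  -216.85919]] [11.65287    17.74549896]
```

View pics/s9.png

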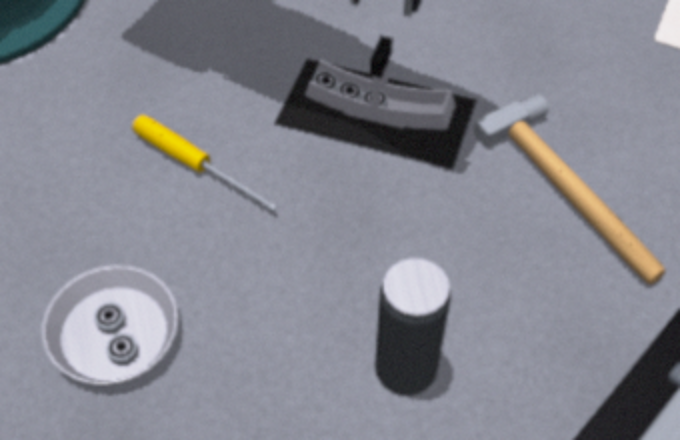

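The tin stands upright in the middle of the mat with three bearings, near (350,90). The dish holds two, near (115,335), and the gripper is clear of everything.

```bash
python3 -c "
from workcell import job
print(job.finish_job())"
```

```text
the job is handed in; nothing more can be done
None
```

I handed the job in: two bearings lie in the dish and three are still in the tin, which stands upright and released in the middle of the mat; the can, hammer and screwdriver were not touched (the hand-in gave no verdict).

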